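# Draw the drawer-slide balls with the pull knob

### The arm

A 7-joint arm with a two-finger parallel gripper is mounted at the origin on the work surface. World frame = base frame: x ahead of the robot, y to its left, z up, the work surface at z = 0. Lengths are in m, angles in rad, forces in N, time in s.
With the tool pointing down it reaches from about 0.4 to 0.85 m from the base axis. Payload 4.5 kg.
Tool frame: the origin (TCP) lies midway between the tips of the shut fingers; the grasp point (between the pads) lies 19 mm behind it; z points along the fingers, y is the line along which they close (so a half turn about z gives the same grasp; the last joint's range is limited). The gripper opens to 88 mm and grips with 3 to 60 N. Pads are 18 mm wide; open, the fingers measure 123 mm over their backs; the gripper's body (75 mm by 187 mm) begins 45 mm behind the grasp point.
Start: joints at [-1.241, 0.689, -0.195, 1.565, 0.157, 0.902, -0.215], TCP at [0.182, 0.598, 0.239] pointing down, gripper open.
Joint ranges: [-3.01, 3.01], [-0.46, 2.08], [-1.47, 1.51], [0.13, 2.56], [-1, 4.14], [0.04, 2.09], [-2.66, 2.66]. Speed limits (rad/s): [2.57, 2.57, 3.14, 3.14, 3.14, 3.14, 3.14].

### API

Orientations are given as a unit quaternion [x, y, z, w].
In Python, from plant import r gives the robot as it stands.
- The arm moves only by the tool carry_out, never from a script. Its argument "plan" is a list of rows, each an object with "rot": the turn, a rotation vector about the tool's x, y, z in rad, a list of three; "xyz": the shift along the tool's x, y, z in m, a list of three; "grip": the closure in counts, from 0 (fully open) to 255 (shut). In form: [{"rot": [wx, wy, wz], "xyz": [dx, dy, dz], "grip": grip}, ...]. A call has 1 to 8 rows; each row is the pose to reach, as a shift and turn from the pose commanded when the call began, along the tool's axes at that moment; what a row does not reach only later rows make up. A row lasts 1/12 s, in which the tool goes at most 41.7 mm and 7.16 degrees, less where a joint would pass 70% of its speed; a pose out of reach is approached as far as the arm can. A call with a gripper value outside its range is refused whole. The fingers move at their own pace and stop on an object; "squeeze" is the grip in N (left out, the last holds). Time passes only in rows, so rows that repeat a pose let the fingers close. It gives the time, the measured TCP pose, the force, the opening and the grip force at its end, in the units of the state.
- r.get_state(): the state, without advancing time (a new reading comes with each control period).
- r.snapshot(name): name is "scene" or "top"; returns the picture (400x640x3 uint8, red, green, blue); there is no depth.
- r.camera_params(name): a dict with "fx", "fy", "cx", "cy" (pixels), "position" and "attitude" of the camera in the world. Camera axes: x right, y down, z forward; pixel columns grow to the right and rows downward; lengths in m; the calibration is good to about 2 mm. A picture is of the moment at which its call begins. camera_params takes no time and is no camera call.
- r.finish_job(): hands the job in; it is judged then, once.
The state is a dict: "clock": time; "q": joint angles; "qd": joint speeds; "joint_torque": joint torques, N m; "tool_pos": TCP position; "eef_rot": TCP orientation; "contact_force": force on the tool from outside, world axes, zero at the start; "moment": the same for the moment, N m; "opening": opening from 0.0 (shut) to 1.0 (fully open); "finger_force": force on a finger pad.
Only numpy, scipy, OpenCV 4.12 (cv2) and the standard library are available. Lean on these libraries where they do the work, as an engineer would, in place of code of your own. Each camera call takes 0.05 s, during which the arm holds its last target. There are 200 camera calls.

### The job

Pull the red knob on top of the drawer unit straight up to its detent and let go of it, so that all four steel balls roll down into the blue tray. Once they are all in the tray, press the knob fully home again with your fingertips on its black cap. Leave the mallet, clamp, corner protector and loose chrome handle where they lie.

Things in the scene. Friction and masses are not known exactly. Their poses are not given: they have to be found in the camera images.
- ball_unit: White drawer unit 200 (x) x 170 (y) x 100 high, fixed on 9 mm MDF. Origin: centre of its underside; z up, x to its back; the open tray sticks out of its front (-x). A ball chute (30 wide) on top runs along x at y = 0, 10 deg down to the front, rim at most 178 high. The bridge guiding the knob at x = -30 is 45 (y) x 30 (x), top at z = 189, with a 4 mm collar of radius 11 on it.
- feed_knob (a joint): Vertical stroke of the red pull knob in m: 0 = home (gate shut), 0.030 = pulled up to its detent (gate open). An over-centre spring holds it at either end: about 5 N pulls it off home, about 3.5 N presses it off the detent, and past half stroke it snaps on to the other end by itself.
- knob_grip (a point): Centre of the red cylindrical knob head, diameter 30, height 28, axis vertical; rides up with the knob. The head's underside stands 15 mm above the bridge when home; free all around.
- knob_top (a point): Centre of the top face of the black cap, 20 mm above knob_grip; rides with the knob.
- knob_cap: Black press cap on top of the red knob, diameter 22, height 6; origin at the centre of its underside (14 mm above knob_grip). It gives about 1 mm when pressed.
- tray_in (a point): Centre of the floor in the open blue plastic tray (outside 130 along its x, 140 along y, 50 high, walls 4; rim 31 above this point; the floor slopes gently to its front left corner (-x, +y)), pulled out of the unit's front under the chute's drop hole; axes as the unit's. The tray slides stiffly along the unit's x and needs no moving. Its chrome bar handle stands 35 mm out of its front.
- ball0_center (a point): Centre of a steel ball, diameter 18, 24 g, waiting in the chute behind the red gate under the knob; with the gate up all four roll into the tray within about 2 s.
- ball1_center (a point): Centre of a steel ball, diameter 18, 24 g, waiting in the chute behind the red gate under the knob; with the gate up all four roll into the tray within about 2 s.
- ball2_center (a point): Centre of a steel ball, diameter 18, 24 g, waiting in the chute behind the red gate under the knob; with the gate up all four roll into the tray within about 2 s.
- ball3_center (a point): Centre of a steel ball, diameter 18, 24 g, waiting in the chute behind the red gate under the knob; with the gate up all four roll into the tray within about 2 s.
- mallet: Wooden mallet lying on the MDF: head 70 x 100 x 56 high centred 50 mm along its x, handle along -x, 230 long in all. Bystander. Origin at its underside.
- spring_clamp: Red spring clamp lying on the MDF, about 165 x 60 x 27 high, along its x. Bystander. Origin: centre of its underside.
- corner_protector: Matte grey plastic corner protector, 50 x 50 x 50. Bystander. Origin: centre of its underside.
- chrome_handle: Loose chrome U-shaped cabinet handle lying flat, 140 long (its y) x 42 x 12 high. Bystander. Origin: centre, on its underside.

How it is judged:
On the way, in this order (a step that is already met when the one before it is completed fails the run):
1. the knob stands out at its detent (at least 26 of 30 mm) with no finger touching the unit, and all four balls lie in the tray (value of joint feed_knob above 0.026 m and contact force between the fingers and ball_unit below 0.1 N and x of ball0_center in the frame of tray_in between -0.065 and 0.065 m and y of ball0_center in the frame of tray_in between -0.07 and 0.07 m and z of ball0_center in the frame of tray_in between -0.015 and 0.035 m and x of ball1_center in the frame of tray_in between -0.065 and 0.065 m and y of ball1_center in the frame of tray_in between -0.07 and 0.07 m and z of ball1_center in the frame of tray_in between -0.015 and 0.035 m and x of ball2_center in the frame of tray_in between -0.065 and 0.065 m and y of ball2_center in the frame of tray_in between -0.07 and 0.07 m and z of ball2_center in the frame of tray_in between -0.015 and 0.035 m and x of ball3_center in the frame of tray_in between -0.065 and 0.065 m and y of ball3_center in the frame of tray_in between -0.07 and 0.07 m and z of ball3_center in the frame of tray_in between -0.015 and 0.035 m), for 0.2 s.
2. the fingers press the knob down by its black cap (contact force between the fingers and knob_cap above 0.5 N and value of joint feed_knob between 0.004 and 0.027 m), for 0.02 s.
At the end, for the whole second after the job is handed in: The knob is fully home (within 3 mm) and let go, all four balls lie in the blue tray, and the mallet, clamp, corner protector and loose handle are within 30 mm of where they began (value of joint feed_knob below 0.003 m and x of ball0_center in the frame of tray_in between -0.065 and 0.065 m and y of ball0_center in the frame of tray_in between -0.07 and 0.07 m and z of ball0_center in the frame of tray_in between -0.015 and 0.035 m and x of ball1_center in the frame of tray_in between -0.065 and 0.065 m and y of ball1_center in the frame of tray_in between -0.07 and 0.07 m and z of ball1_center in the frame of tray_in between -0.015 and 0.035 m and x of ball2_center in the frame of tray_in between -0.065 and 0.065 m and y of ball2_center in the frame of tray_in between -0.07 and 0.07 m and z of ball2_center in the frame of tray_in between -0.015 and 0.035 m and x of ball3_center in the frame of tray_in between -0.065 and 0.065 m and y of ball3_center in the frame of tray_in between -0.07 and 0.07 m and z of ball3_center in the frame of tray_in between -0.015 and 0.035 m and contact force between the fingers and ball_unit below 0.1 N and distance of each of mallet, spring_clamp, corner_protector, chrome_handle from where it was at the start of the episode below 0.03 m); the robot touches nothing.
It fails at once if a bystander is moved more than 30 mm (distance of any of mallet, spring_clamp, corner_protector, chrome_handle from where it was at the start of the episode above 0.03 m).
It also fails if it takes over 35 s, if anything falls off the work surface, if the arm or the gripper's body presses on something with over 40 N, if the wrist force passes 120 N, or if a joint passes its speed limit or range.

## Working session

There is one attempt and no reset: what is moved stays moved. The work goes in short steps, Python scripts to look and compute and a tool call to move; the robot and the scene stay as the last step left them, time stands still between calls to the robot, and variables do not carry over. Pictures are saved under pics/ and viewed, at most 10 in all, crops included, and the job is handed in when it is done.

Besides the shell and the picture viewer there is one more tool, called after "Call:" as a command line: name --argument value ..., lists and objects as JSON in quotes. carry_out: Moves the arm, as the interface text tells. Its arguments: {"type":"object","properties":{"plan":{"type":"array"},"squeeze":{"type":"number"}},"required":["plan"]}

```bash
mkdir -p pics; python3 - <<'E'
from plant import r
import cv2
for n in ("scene","top"):
    cv2.imwrite(f"pics/{n}0.png",r.snapshot(n)[:,:,::-1]); print(n,r.camera_params(n))
s=r.get_state(); print({k:s[k] for k in("clock","q","tool_pos","eef_rot","contact_force","opening")})
E
```

```text
scene {'fx': 484.5835744191352, 'fy': 484.5835744191352, 'cx': 313.49962247115246, 'cy': 194.91410307315567, 'position': array([ 1.0880172 , -0.23830661,  0.892183  ]), 'attitude': array([ 0.80494009,  0.48974916, -0.17515267, -0.28554991])}
top {'fx': 367.09397371301134, 'fy': 367.09397371301134, 'cx': 321.3895567839293, 'cy': 201.75733461739932, 'position': array([0.48826391, 0.01803138, 0.87927367]), 'attitude': array([-0.69638388,  0.71335104, -0.05086959,  0.05993392])}
{'clock': 0.1, 'q': array([-1.24120275,  0.68991292, -0.19452314,  1.56620496,  0.15734586,
        0.90251761, -0.21507843]), 'tool_pos': array([0.18207645, 0.59730987, 0.23799168]), 'eef_rot': array([ 1.47296648e-01,  9.89092018e-01, -8.22323893e-04, -4.48807312e-05]), 'contact_force': array([-0.02434723,  0.24070002, -0.1942307 ]), 'opening': 0.9972914223456871}
```

View pics/scene0.png

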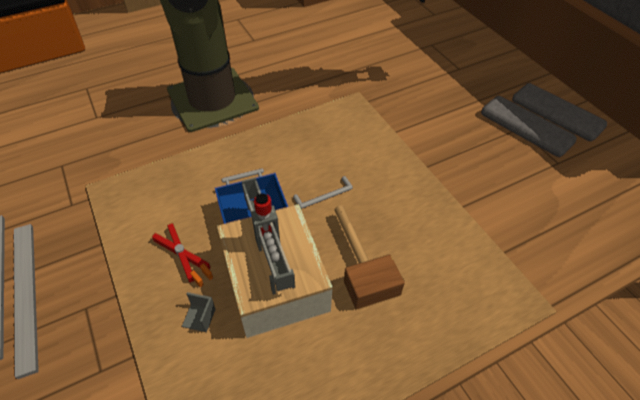

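View pics/top0.png

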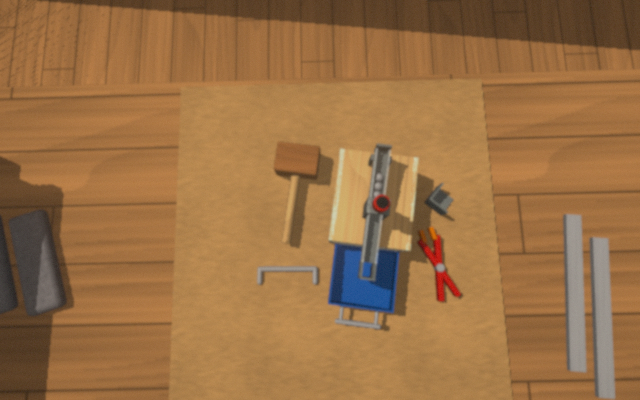

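The scene view shows the red knob at about (263,207) with its black cap near (262,198). The top view shows the knob at (381,203), with the tray below it and the bystanders at the sides. Next I triangulate the knob.

```bash
cat > h.py <<'E'
import numpy as np,cv2
from plant import r
from scipy.spatial.transform import Rotation as R
def ray(n,u,v):
    c=r.camera_params(n); d=R.from_quat(c["attitude"]).apply([(u-c["cx"])/c["fx"],(v-c["cy"])/c["fy"],1]); return np.array(c["position"]),d
def onz(n,u,v,z):
    p,d=ray(n,u,v); return p+d*(z-p[2])/d[2]
def tri(a,b):
    A=[];B=[]
    for p,d in(a,b):
        d=d/np.linalg.norm(d);P=np.eye(3)-np.outer(d,d);A.append(P);B.append(P@p)
    return np.linalg.lstsq(np.vstack(A),np.hstack(B),rcond=None)[0]
def cen(m):
    n,l,s,c=cv2.connectedComponentsWithStats(m.astype(np.uint8)); i=1+s[1:,4].argmax(); return c[i],s[i]
def knob(n,im,roi):
    u0,v0,u1,v1=roi; I=im[v0:v1,u0:u1].astype(int); red=(I[...,0]>90)&(I[...,1]<60)&(I[...,2]<60)
    c,s=cen(red)
    h=cv2.convexHull(np.argwhere(red)[:,::-1].astype(np.int32)); M=np.zeros(red.shape,np.uint8); cv2.fillConvexPoly(M,h,1)
    k,ks=cen((M>0)&(I.max(2)<60))
    return c+[u0,v0],s,k+[u0,v0],ks
E
python3 - <<'E'
from h import *
K={}
for n,roi in(("scene",(245,185,285,222)),("top",(365,188,397,220))):
    im=cv2.imread(f"pics/{n}0.png")[:,:,::-1]; K[n]=knob(n,im,roi); print(n,K[n])
cap=tri(ray("scene",*K["scene"][2]),ray("top",*K["top"][2])); print("cap tri",cap)
for n in K: print(n,onz(n,*K[n][2],.247))
# chute / unit axis from the top view: chute rear end and front end, tray corners (rim height ~0.06)
print(onz("top",383,148,.187)-onz("top",368,278,.15))
a=[cv2.resize(cv2.imread(f"pics/{n}0.png")[v:v+60,u:u+60],(400,400),interpolation=2) for n,u,v in(("scene",233,175),("top",351,173))]
cv2.imwrite("pics/crop.png",np.hstack(a))
E
```

```text
scene (array([265.23484848, 205.57575758]), array([  9,  10,  18,  20, 132], dtype=int32), array([261.27272727, 199.09090909]), array([11, 10, 11,  9, 77], dtype=int32))
top (array([380.09565217, 205.06086957]), array([  8,   8,  17,  16, 115], dtype=int32), array([382.1147541 , 202.08196721]), array([13, 10,  9,  9, 61], dtype=int32))
cap tri [ 0.58557359 -0.08109813  0.24395998]
scene [ 0.58790985 -0.08187477  0.247     ]
top [ 0.58512467 -0.08058297  0.247     ]
[ 0.24949567 -0.03578172  0.037     ]
```

View pics/crop.png

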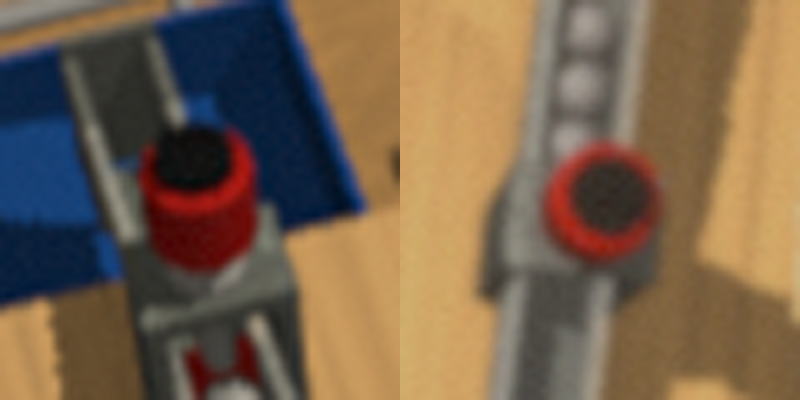

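The knob cap is at about (0.586, -0.081, 0.246). I raise the tool and go over in stages, keeping the orientation.

Call:
carry_out --plan '[{"rot": [0,0,0],"xyz": [-0.01,-0.01,-0.02],"grip": 0},{"rot": [0,0,0],"xyz": [-0.03,-0.03,-0.045],"grip": 0},{"rot": [0,0,0],"xyz": [-0.055,-0.05,-0.065],"grip": 0},{"rot": [0,0,0],"xyz": [-0.08,-0.073,-0.08],"grip": 0},{"rot": [0,0,0],"xyz": [-0.105,-0.096,-0.09],"grip": 0},{"rot": [0,0,0],"xyz": [-0.13,-0.12,-0.09],"grip": 0},{"rot": [0,0,0],"xyz": [-0.155,-0.143,-0.09],"grip": 0},{"rot": [0,0,0],"xyz": [-0.18,-0.166,-0.09],"grip": 0}]' --squeeze 25

```text
clock: 0.77
tool_pos: [0.3065, 0.3848, 0.3288]
eef_rot: [0.147, 0.989, -0.0, 0.0]
contact_force: [-0.5, 0.3, 0.3]
opening: 1.0
finger_force: 0.0
```

Call:
carry_out --plan '[{"rot": [0,0,0],"xyz": [-0.027,-0.025,0],"grip": 0},{"rot": [0,0,0],"xyz": [-0.054,-0.049,0],"grip": 0},{"rot": [0,0,0],"xyz": [-0.081,-0.074,0],"grip": 0},{"rot": [0,0,0],"xyz": [-0.108,-0.098,0],"grip": 0},{"rot": [0,0,0],"xyz": [-0.135,-0.123,0],"grip": 0},{"rot": [0,0,0],"xyz": [-0.162,-0.147,0],"grip": 0},{"rot": [0,0,0],"xyz": [-0.189,-0.172,0],"grip": 0},{"rot": [0,0,0],"xyz": [-0.21,-0.192,0],"grip": 0}]'

```text
clock: 1.43
tool_pos: [0.4518, 0.1387, 0.3285]
eef_rot: [0.149, 0.989, -0.001, -0.0]
contact_force: [1.0, 0.6, 0.6]
opening: 0.999
finger_force: 0.0
```

Call:
carry_out --plan '[{"rot": [0,0,0],"xyz": [-0.03,-0.027,0],"grip": 0},{"rot": [0,0,0],"xyz": [-0.06,-0.053,0],"grip": 0},{"rot": [0,0,0],"xyz": [-0.09,-0.08,0],"grip": 0},{"rot": [0,0,0],"xyz": [-0.12,-0.107,0],"grip": 0},{"rot": [0,0,0],"xyz": [-0.15,-0.133,0],"grip": 0},{"rot": [0,0,0],"xyz": [-0.175,-0.155,0],"grip": 0},{"rot": [0,0,0],"xyz": [-0.192,-0.171,0],"grip": 0},{"rot": [0,0,0],"xyz": [-0.192,-0.171,0],"grip": 0}]'

```text
clock: 2.1
tool_pos: [0.586, -0.0846, 0.3277]
eef_rot: [0.152, 0.988, -0.002, 0.0]
contact_force: [1.0, -0.3, -0.3]
opening: 1.006
finger_force: 0.0
```

```bash
python3 - <<'E'
from h import *
s=r.get_state(); M=R.from_quat(s["eef_rot"]); print(s["clock"],s["tool_pos"],s["q"],s["contact_force"])
print("tool shift to TCP (.586,-.081,.210):",M.inv().apply(np.array([.586,-.081,.210])-s["tool_pos"]))
E
```

```text
2.1 [ 0.58603207 -0.08458401  0.32773406] [ 0.13727408  0.54779056 -0.12649565  1.55110258  0.08044492  1.04732781
  1.25540107] [ 0.99050878 -0.30832635 -0.30880449]
tool shift to TCP (.586,-.081,.210): [0.00126707 0.00384125 0.11771913]
```

Call:
carry_out --plan '[{"rot": [0,0,0],"xyz": [0.001,0.003,0.02],"grip": 0},{"rot": [0,0,0],"xyz": [0.001,0.003,0.045],"grip": 0},{"rot": [0,0,0],"xyz": [0.001,0.003,0.07],"grip": 0},{"rot": [0,0,0],"xyz": [0.001,0.003,0.09],"grip": 0},{"rot": [0,0,0],"xyz": [0.001,0.003,0.105],"grip": 0},{"rot": [0,0,0],"xyz": [0.001,0.003,0.115],"grip": 0},{"rot": [0,0,0],"xyz": [0.001,0.003,0.117],"grip": 0},{"rot": [0,0,0],"xyz": [0.001,0.003,0.117],"grip": 0}]'

```text
clock: 2.77
tool_pos: [0.5843, -0.0741, 0.2114]
eef_rot: [0.147, 0.989, 0.0, -0.001]
contact_force: [-0.6, -0.3, 0.0]
opening: 1.001
finger_force: 0.0
```

```bash
python3 - <<'E'
from h import *
a=[cv2.resize(r.snapshot(n)[v:v+100,u:u+100,::-1],(400,400),interpolation=2) for n,u,v in(("scene",213,155),("top",331,153))]
cv2.imwrite("pics/pre.png",np.hstack(a)); s=r.get_state(); print(s["tool_pos"],s["contact_force"])
E
```

```text
[ 0.58520601 -0.07441442  0.21261588] [ 0.35151183  0.08525913 -0.24994121]
```

View pics/pre.png

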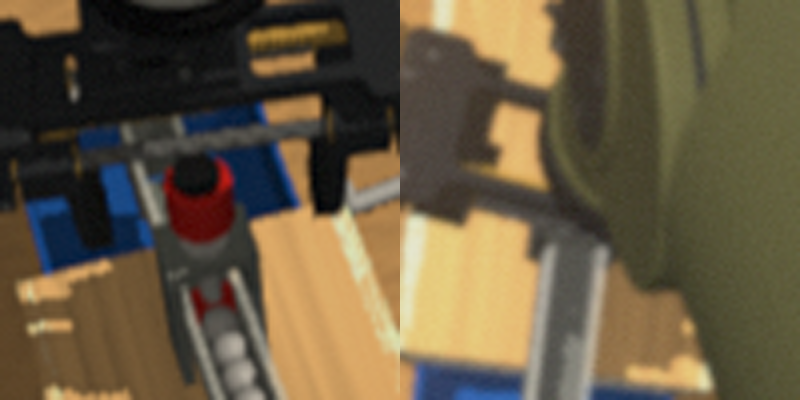

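The picture shows the open fingers straddling the knob (crop: fingers at about x=90 and 325, knob at 200), about 7 mm too far to +y. I shift over, then close.

Call:
carry_out --plan '[{"rot": [0,0,0],"xyz": [-0.003,-0.006,0.002],"grip": 0},{"rot": [0,0,0],"xyz": [-0.003,-0.006,0.002],"grip": 0},{"rot": [0,0,0],"xyz": [-0.003,-0.006,0.002],"grip": 0},{"rot": [0,0,0],"xyz": [-0.003,-0.006,0.002],"grip": 0}]'

```text
clock: 3.2
tool_pos: [0.5859, -0.0815, 0.2101]
eef_rot: [0.148, 0.989, 0.0, 0.0]
contact_force: [-0.2, 0.0, 0.2]
opening: 1.0
finger_force: 0.0
```

Call:
carry_out --plan '[{"rot": [0,0,0],"xyz": [0,0,0],"grip": 255},{"rot": [0,0,0],"xyz": [0,0,0],"grip": 255},{"rot": [0,0,0],"xyz": [0,0,0],"grip": 255},{"rot": [0,0,0],"xyz": [0,0,0],"grip": 255},{"rot": [0,0,0],"xyz": [0,0,0],"grip": 255},{"rot": [0,0,0],"xyz": [0,0,0],"grip": 255},{"rot": [0,0,0],"xyz": [0,0,0],"grip": 255},{"rot": [0,0,0],"xyz": [0,0,0],"grip": 255}]' --squeeze 25

```text
clock: 3.87
tool_pos: [0.5857, -0.0812, 0.2097]
eef_rot: [0.147, 0.989, 0.0, -0.0]
contact_force: [-0.2, 0.2, -0.4]
opening: 0.416
finger_force: 0.0
```

Call:
carry_out --plan '[{"rot": [0,0,0],"xyz": [0,0,0],"grip": 255},{"rot": [0,0,0],"xyz": [0,0,0],"grip": 255},{"rot": [0,0,0],"xyz": [0,0,0],"grip": 255},{"rot": [0,0,0],"xyz": [0,0,0],"grip": 255},{"rot": [0,0,0],"xyz": [0,0,0],"grip": 255}]'

```text
clock: 4.28
tool_pos: [0.5862, -0.0798, 0.2097]
eef_rot: [0.147, 0.989, 0.001, 0.0]
contact_force: [2.6, 5.0, -1.7]
opening: 0.332
finger_force: 25.0
```

Gripped, at about 29 mm opening with 25 N. I pull straight up 30 mm.

Call:
carry_out --plan '[{"rot": [0,0,0],"xyz": [0,0.001,-0.005],"grip": 255},{"rot": [0,0,0],"xyz": [0,0.001,-0.01],"grip": 255},{"rot": [0,0,0],"xyz": [0,0.001,-0.015],"grip": 255},{"rot": [0,0,0],"xyz": [0,0.001,-0.02],"grip": 255},{"rot": [0,0,0],"xyz": [0,0.001,-0.025],"grip": 255},{"rot": [0,0,0],"xyz": [0,0.001,-0.029],"grip": 255},{"rot": [0,0,0],"xyz": [0,0.001,-0.03],"grip": 255},{"rot": [0,0,0],"xyz": [0,0.001,-0.03],"grip": 255}]'

```text
clock: 4.95
tool_pos: [0.5862, -0.0798, 0.2398]
eef_rot: [0.147, 0.989, 0.0, 0.0]
contact_force: [2.3, 5.2, -3.0]
opening: 0.334
finger_force: 25.0
```

Call:
carry_out --plan '[{"rot": [0,0,0],"xyz": [0,0,0],"grip": 0},{"rot": [0,0,0],"xyz": [0,0,0],"grip": 0},{"rot": [0,0,0],"xyz": [0,0,0],"grip": 0},{"rot": [0,0,0],"xyz": [0,0,0],"grip": 0},{"rot": [0,0,0],"xyz": [0,0,0],"grip": 0},{"rot": [0,0,0],"xyz": [0,0,0],"grip": 0},{"rot": [0,0,0],"xyz": [0,0,0],"grip": 0},{"rot": [0,0,0],"xyz": [0,0,0],"grip": 0}]'

```text
clock: 5.62
tool_pos: [0.586, -0.0804, 0.2397]
eef_rot: [0.147, 0.989, -0.0, -0.0]
contact_force: [-0.1, 0.6, 0.1]
opening: 0.912
finger_force: 0.0
```

Call:
carry_out --plan '[{"rot": [0,0,0],"xyz": [0,0,-0.01],"grip": 0},{"rot": [0,0,0],"xyz": [0,0,-0.025],"grip": 0},{"rot": [0,0,0],"xyz": [0,0,-0.045],"grip": 0},{"rot": [0,0,0],"xyz": [0,0,-0.06],"grip": 0},{"rot": [0,0,0],"xyz": [0,0,-0.075],"grip": 0},{"rot": [0,0,0],"xyz": [0,0,-0.085],"grip": 0},{"rot": [0,0,0],"xyz": [0,0,-0.09],"grip": 0},{"rot": [0,0,0],"xyz": [0,0,-0.09],"grip": 0}]'

```text
clock: 6.28
tool_pos: [0.5866, -0.0803, 0.331]
eef_rot: [0.147, 0.989, 0.0, 0.001]
contact_force: [0.0, 0.9, 0.3]
opening: 0.999
finger_force: 0.0
```

Call:
carry_out --plan '[{"rot": [0,0,0],"xyz": [0,0,0],"grip": 255},{"rot": [0,0,0],"xyz": [0,0,0],"grip": 255},{"rot": [0,0,0],"xyz": [0,0,0],"grip": 255},{"rot": [0,0,0],"xyz": [0,0,0],"grip": 255},{"rot": [0,0,0],"xyz": [0,0,0],"grip": 255},{"rot": [0,0,0],"xyz": [0,0,0],"grip": 255},{"rot": [0,0,0],"xyz": [0,0,0],"grip": 255},{"rot": [0,0,0],"xyz": [0,0,0],"grip": 255}]'

```text
clock: 6.95
tool_pos: [0.586, -0.0803, 0.3296]
eef_rot: [0.147, 0.989, 0.0, -0.0]
contact_force: [-0.1, -0.8, 0.4]
opening: 0.42
finger_force: 0.0
```

Call:
carry_out --plan '[{"rot": [0,0,0],"xyz": [0,0,0],"grip": 255},{"rot": [0,0,0],"xyz": [0,0,0],"grip": 255},{"rot": [0,0,0],"xyz": [0,0,0],"grip": 255},{"rot": [0,0,0],"xyz": [0,0,0],"grip": 255},{"rot": [0,0,0],"xyz": [0,0,0],"grip": 255},{"rot": [0,0,0],"xyz": [0,0,0],"grip": 255},{"rot": [0,0,0],"xyz": [0,0,0],"grip": 255},{"rot": [0,0,0],"xyz": [0,0,0],"grip": 255}]'

```text
clock: 7.62
tool_pos: [0.586, -0.0803, 0.3297]
eef_rot: [0.147, 0.989, 0.0, -0.0]
contact_force: [-0.2, -0.2, -0.0]
opening: 0.004
finger_force: 0.0
```

```bash
python3 - <<'E'
from h import *
im=r.snapshot("scene")[:,:,::-1]; cv2.imwrite("pics/s1full.png",im)
cv2.imwrite("pics/s1.png",cv2.resize(im[130:280,190:340],(600,600),interpolation=2)); s=r.get_state(); print(s["clock"],s["tool_pos"],s["contact_force"],s["opening"])
E
```

```text
7.6667 [ 0.58604532 -0.08029461  0.32970274] [ 1.01403204  0.29664909 -0.01960198] 0.0042176478776114
```

View pics/s1.png

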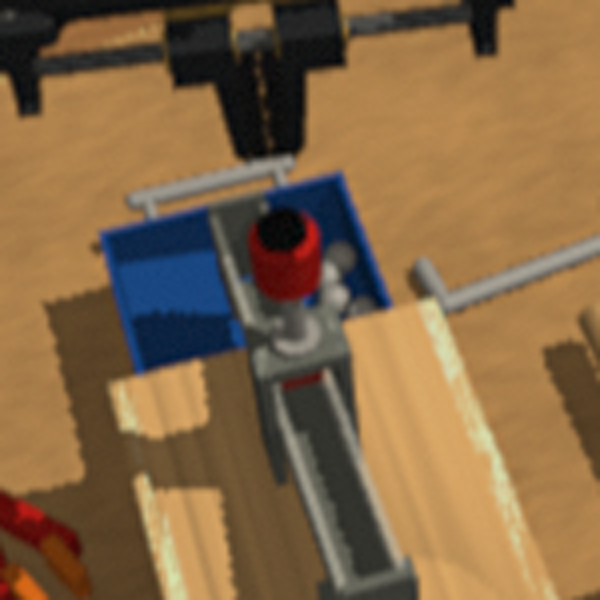

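Knob is up, the chute is empty and the balls are in the tray (crop around (342,255) to (360,305)). Fingers are shut, so I press down on the cap.

Call:
carry_out --plan '[{"rot": [0,0,0],"xyz": [0,0,0.02],"grip": 255},{"rot": [0,0,0],"xyz": [0,0,0.038],"grip": 255},{"rot": [0,0,0],"xyz": [0,0,0.048],"grip": 255},{"rot": [0,0,0],"xyz": [0,0,0.052],"grip": 255},{"rot": [0,0,0],"xyz": [0,0,0.056],"grip": 255},{"rot": [0,0,0],"xyz": [0,0,0.06],"grip": 255},{"rot": [0,0,0],"xyz": [0,0,0.064],"grip": 255},{"rot": [0,0,0],"xyz": [0,0,0.068],"grip": 255}]'

```text
clock: 8.33
tool_pos: [0.5867, -0.0804, 0.262]
eef_rot: [0.147, 0.989, 0.0, 0.001]
contact_force: [0.9, -0.3, 0.0]
opening: 0.006
finger_force: 0.0
```

Call:
carry_out --plan '[{"rot": [0,0,0],"xyz": [0,0,0.004],"grip": 255},{"rot": [0,0,0],"xyz": [0,0,0.008],"grip": 255},{"rot": [0,0,0],"xyz": [0,0,0.012],"grip": 255},{"rot": [0,0,0],"xyz": [0,0,0.014],"grip": 255},{"rot": [0,0,0],"xyz": [0,0,0.015],"grip": 255},{"rot": [0,0,0],"xyz": [0,0,0.015],"grip": 255}]'

```text
clock: 8.83
tool_pos: [0.5861, -0.0803, 0.2469]
eef_rot: [0.147, 0.989, 0.0, 0.0]
contact_force: [-0.6, 0.7, 3.5]
opening: 0.005
finger_force: 1.6
```

Call:
carry_out --plan '[{"rot": [0,0,0],"xyz": [0,0,0.001],"grip": 255},{"rot": [0,0,0],"xyz": [0,0,0.002],"grip": 255},{"rot": [0,0,0],"xyz": [0,0,0.002],"grip": 255}]'

```text
clock: 9.08
tool_pos: [0.5862, -0.0802, 0.246]
eef_rot: [0.147, 0.989, 0.0, 0.001]
contact_force: [-2.5, -0.2, 8.0]
opening: 0.005
finger_force: 4.4
```

Call:
carry_out --plan '[{"rot": [0,0,0],"xyz": [0,0,-0.01],"grip": 255},{"rot": [0,0,0],"xyz": [0,0,-0.03],"grip": 255},{"rot": [0,0,0],"xyz": [0,0,-0.06],"grip": 255},{"rot": [0,0,0],"xyz": [0,0,-0.085],"grip": 255},{"rot": [0,0,0],"xyz": [0,0,-0.1],"grip": 255},{"rot": [0,0,0],"xyz": [0,0,-0.1],"grip": 255},{"rot": [0,0,0],"xyz": [0,0,-0.1],"grip": 255}]'

```text
clock: 9.67
tool_pos: [0.5864, -0.0803, 0.3452]
eef_rot: [0.147, 0.989, 0.0, 0.001]
contact_force: [-0.7, 0.0, -0.7]
opening: 0.006
finger_force: 0.0
```

```bash
python3 - <<'E'
from h import *
im=r.snapshot("scene"); cv2.imwrite("pics/s2.png",cv2.resize(im[130:280,190:340,::-1],(600,600),interpolation=2)); s=r.get_state(); print(s["clock"],s["tool_pos"],s["contact_force"])
print(knob("scene",im,(245,180,285,222)))
E
```

```text
9.7167 [ 0.58560662 -0.08029605  0.34405296] [ 0.06378563  0.35821242 -0.11909691]
(array([264.73049645, 206.0141844 ]), array([  9,  15,  18,  21, 141], dtype=int32), array([261.27272727, 199.09090909]), array([11, 15, 11,  9, 77], dtype=int32))
```

View pics/s2.png

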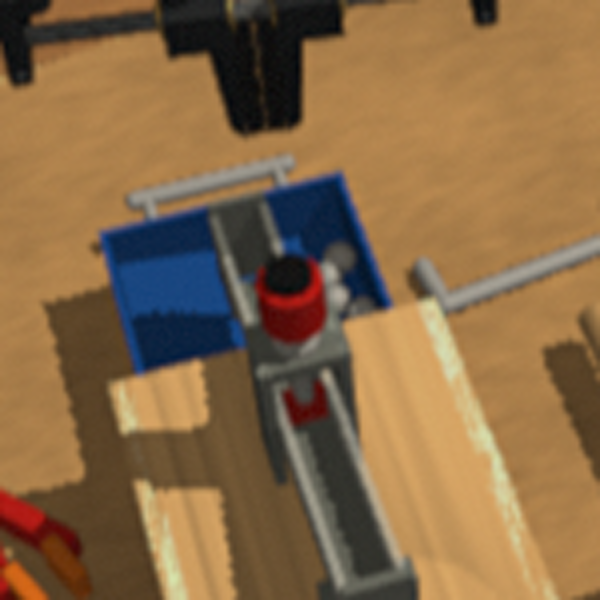

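The knob is home: its cap is at pixel (261.3,199.1), the same as at the start. The chute is empty, the balls are in the tray and the arm is clear.

```bash
python3 -c "
from plant import r
print(r.finish_job())"
```

```text
the job is handed in; nothing more can be done
None
```

I pulled the knob to its detent and let go, the balls rolled into the tray, and I pressed the knob home by its cap; the job was handed in at about 9.7 s, though the hand-in returned no verdict.

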